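# Roll a round mallet-head blank into the V-board's groove and butt it against the stop

## Task

Roll the round wooden mallet-head blank across the V-board by nudging its side with the fingertips, so that it turns as it goes and drops into the V groove. Then push on its far end so that it slides along the groove until its near end is right up against the stop plate. Be gentle, do not drag the blank all the way or pick it up, and leave the other things where they are.

Things in the scene. Friction and masses are not known exactly. Their poses are not given: they have to be found in the camera images.
- blank: The blank: plain turned, waxed wooden cylinder, 44 mm across, 150 mm long, 0.11 to 0.23 kg, lying on the V-board left or right of the groove, within 12 degrees of parallel to it. Origin at its centre, 37 mm above the bench; x = its axis, pointing away from the robot; y, z turn as it rolls (z starts up). Nudged at mid height it rolls on 5 to 10 mm and stops; a long steady push may drag it unturned.
- far_end (a point): Centre of the blank's end face that is away from the robot, 75 mm from the blank's centre along its axis.
- board: The V-board: flat beech board screwed to the bench, 480 mm wide (left to right), 175 mm long, 15 mm thick, with a V groove running away from the robot across its middle. Origin at bench level under the groove's middle line; x along the groove, away from the robot, y left, z up. The board runs from x = -75 to +100 mm and y = -240 to +240 mm.
- groove (a point): Bottom of the V, 6 mm above the board's origin. The V's sides rise at 30 degrees from level to its edges, 15.6 mm to either side of the middle line, flush with the board's top, 15 mm above the bench. The blank drops in once its axis passes an edge; seated, its centre lies over the middle line, 31.4 mm above the bench, and straight above this point when also against the stop.
- stop (a point): Point on the stop plate's face over the groove's middle line, 31 mm above the bench. The plate stands across the groove's near end (towards the robot): face at board x = -75 mm, 80 mm wide, 12 mm thick, top 45 mm above the bench. At the start the blank's near end is about 15 to 45 mm beyond this face, so rolled square to the groove it misses the plate.
- hoop: Bystander, leave it alone: small bentwood box body, round, 88 mm across and 45 mm high, open top, with a sewn lap. Origin at the centre of its underside.
- lid_disc: Bystander, leave it alone: round flat wooden lid blank, 132 mm across, 10 mm thick. Origin at the centre of its underside.
- gauge: Bystander, leave it alone: wooden marking gauge: 75 x 22 x 45 mm stock on a 200 mm square stem. Origin at the centre of its underside.
- pencil: Bystander, leave it alone: flat green carpenter's pencil, about 170 mm long, 7 mm thick. Origin at the centre of its underside.
- clamp: Bystander, leave it alone: wooden clamp of two bound sticks, 220 mm long, 20 mm high. Origin at the centre of its underside.
- plane: Bystander, leave it alone: small steel block plane, 150 mm long, 46 mm wide, about 45 mm high. Origin at the centre of its underside.
- mallet: Bystander, leave it alone: small wooden mallet lying down, about 245 mm long, head 48 mm thick and 90 mm wide. Origin at the centre of its underside.
- glue: Bystander, leave it alone: white glue bottle, 48 mm across, 120 mm tall, standing. Origin at the centre of its underside.
Not all that is in view belongs to the job. Leave any purple or red look-alike of the blank alone.

How it is judged:
By the outcome, as a careful person would: the job done as asked, in the order asked, and still so for the second after the job is handed in, with the robot touching nothing.
It also fails if it takes over 58 s, if anything falls off the work surface, if the arm or the gripper's body presses on something with over 40 N, if the wrist force passes 120 N, or if a joint passes its speed limit or range.

## Robot

A 7-joint arm with a two-finger parallel gripper is mounted at the origin on the work surface. World frame = base frame: x ahead of the robot, y to its left, z up, the work surface at z = 0. Lengths are in m, angles in rad, forces in N, time in s.
With the tool pointing down it reaches from about 0.425 to 0.925 m from the base axis. Payload 6.8 kg.
Tool frame: the origin (TCP) lies midway between the tips of the shut fingers; the grasp point (between the pads) lies 19 mm behind it; z points along the fingers, y is the direction in which the jaws open and shut (so a half turn about z gives the same grasp; the last joint's range is limited). The gripper opens to 85 mm and grips with 20 to 120 N. Pads are 22 mm wide; open, the fingers measure 114 mm over their backs; the gripper's body (76 mm by 85 mm) begins 54 mm behind the grasp point. The pads swing forward as they close: fully open they stand 13 mm farther back than shut.
Start: joints at [-1.432, 0.477, 0.022, 1.555, -0.011, 1.109, -0.083], TCP at [0.165, 0.655, 0.231] pointing down, gripper open.
Joint ranges: [-2.96, 2.96], [-0.34, 2.1], [-1.41, 1.46], [0.24, 2.44], [-1.37, 4.51], [0.17, 1.92], [-2.96, 2.96]. Speed limits (rad/s): [2.39, 2.39, 3.14, 3.14, 3.14, 3.14, 3.14].

## Interface

Orientations are given as a rotation vector (axis times angle).
In Python, from bench import r gives the robot as it stands. The module is installed in compiled form; this text tells all that it offers.
- The arm moves only by the tool apply_moves, never from a script. Its argument "plan" is a list that holds one entry, the list of rows, each a list of 7 numbers: the turn, a rotation vector about the tool's x, y, z scaled (see below), then the shift along the tool's x, y, z scaled (see below), then the closure, from -1 (fully open) to 1 (shut). In form: [[[wx, wy, wz, tx, ty, tz, grip], ...]]. A call has 1 to 12 rows; each row is the pose to reach, as a shift and turn from the pose commanded when the call began, along the tool's axes at that moment, turning the shorter way round; what a row does not reach only later rows make up. The controller multiplies each number of a shift by 0.4 m and each number of a turn by 180 degrees. A row lasts 1/12 s, in which the tool goes at most 41.7 mm and 7.16 degrees, less where a joint would pass 70% of its speed; a pose out of reach is approached as far as the arm can. A call with a number of a shift or a turn outside -1 to 1 is refused whole. A call with a gripper value outside its range is refused whole. The fingers move at their own pace and stop on an object; "force" is the grip in N (left out, the last holds). Time passes only in rows, so rows that repeat a pose let the fingers close. It gives the time, the measured TCP pose, the force and the opening at its end, in the units of the state.
- r.get_obs(): the state, without advancing time (a new reading comes with each control period).
- r.grab_frame(name): name is "scene" or "top"; returns a dict with "pixels" (420x560x3 uint8, blue, green, red), "fx", "fy", "cx", "cy" (pixels), "k1" (the pictures are not rectified: a ray, as slopes to the right and down, at radius r is drawn at 1 + k1 r^2 times it, then the intrinsics apply), "pose" (4x4, takes a point from camera to world coordinates). Camera axes: x right, y up, looking along -z (the intrinsics and any distortion apply to the point x, -y, -z); pixel columns grow to the right and rows downward; lengths in m; the calibration is good to about 2 mm. A picture is of the moment at which its call begins. There is no depth.
- r.hand_in(): hands the job in, once; it reports no verdict.
The state is a dict: "clock": time; "joints": joint angles; "qvel": joint speeds; "tau": joint torques, N m; "tcp_pos": TCP position; "orientation": TCP orientation; "contact_force": force on the tool from outside, world axes, zero at the start; "moment": the same for the moment, N m; "grip_width": finger opening in m.
Only numpy, scipy, OpenCV 4.12 (cv2) and the standard library are available. Lean on these libraries where they do the work, as an engineer would, in place of code of your own. Each camera call takes 0.05 s, during which the arm holds its last target. There are 200 camera calls.

## Working session

There is one attempt and no reset: what is moved stays moved. The work goes in short steps, Python scripts to look and compute and a tool call to move; the robot and the scene stay as the last step left them, time stands still between calls to the robot, and variables do not carry over. Pictures are saved under pics/ and viewed, on a budget of 10 in all, crops included, one or two more only if the job needs it, and the job is handed in when it is done.

Besides the shell and the picture viewer there is one more tool, called after "Call:" as a command line: name --argument value ..., lists and objects as JSON in quotes. apply_moves: Moves the arm, as the interface text tells. Its arguments: {"type":"object","properties":{"plan":{"type":"array","items":{"type":"array","items":{"type":"array","items":{"type":"number","minimum":-1,"maximum":1}}}},"force":{"type":"number"}},"required":["plan"]}

```bash
mkdir -p pics; cat > h.py <<'E'
import numpy as np, cv2
from bench import r
from scipy.spatial.transform import Rotation as R
def grab(n,f=None):
    g=r.grab_frame(n)
    if f: cv2.imwrite('pics/'+f,g['pixels'])
    return g
def K(g): return np.array([[g['fx'],0,g['cx']],[0,g['fy'],g['cy']],[0,0,1.]]),np.array([g['k1'],0,0,0,0.])
def w(g,uv,z):
    k,d=K(g); p=cv2.undistortPoints(np.array(uv,float).reshape(-1,1,2),k,d).reshape(-1,2)
    T=np.array(g['pose']); o=[]
    z=np.broadcast_to(z,len(p))
    for (a,b),h in zip(p,z):
        v=T[:3,:3]@[a,-b,-1]; c=T[:3,3]; o.append(c+v*(h-c[2])/v[2])
    return np.array(o)
def px(g,P):
    k,d=K(g); T=np.linalg.inv(np.array(g['pose'])); P=np.atleast_2d(P)@T[:3,:3].T+T[:3,3]
    P=P*[1,-1,-1]
    return cv2.projectPoints(P,np.zeros(3),np.zeros(3),k,d)[0].reshape(-1,2)
E
python3 - <<'E'
from h import *
np.set_printoptions(precision=4,suppress=True)
for n in('top','scene'):
    g=grab(n,n+'1.png'); print(n,np.array(g['pose']),g['fx'],g['k1'])
print(r.get_obs())
E
```

```text
top [[-0.0085  0.983  -0.1832  0.3539]
 [-0.9999 -0.0108 -0.0118  0.0265]
 [-0.0135  0.1831  0.983   1.1657]
 [ 0.      0.      0.      1.    ]] 396.97023555855446 -0.07159410341431312
scene [[-0.4648 -0.4942  0.7347  1.5541]
 [ 0.8853 -0.2464  0.3943  0.5548]
 [-0.0138  0.8337  0.552   0.8334]
 [ 0.      0.      0.      1.    ]] 516.6489291779188 -0.003927677916540438
{'clock': 0.1, 'joints': array([-1.4321,  0.4777,  0.0223,  1.5563, -0.0115,  1.1093, -0.0831]), 'qvel': array([-0.0008, -0.0021, -0.0001, -0.0025, -0.0004,  0.0017,  0.0003]), 'tau': array([  0.0043, -59.776 ,   1.6136, -28.1954,   0.0128,   0.0051,
        -0.    ]), 'tcp_pos': array([0.1648, 0.654 , 0.2304]), 'orientation': array([-0.3867, -3.1176,  0.0025]), 'contact_force': array([-0.0916, -0.1135, -0.1853]), 'moment': array([0.002 , 0.0315, 0.0143]), 'grip_width': 0.08526406424926922}
```

View pics/top1.png

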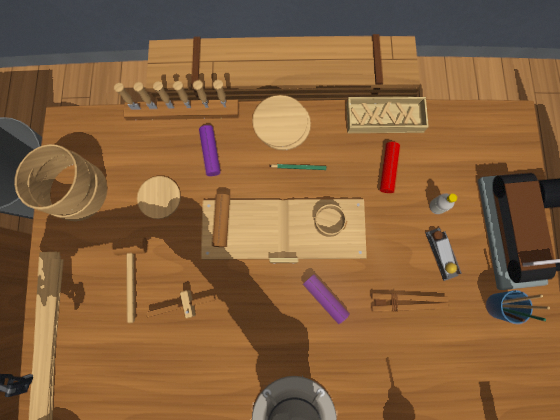

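View pics/scene1.png

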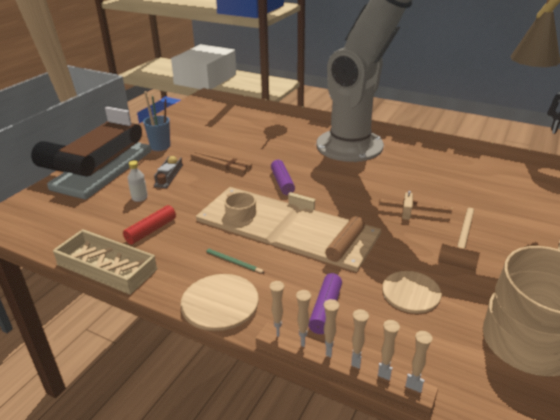

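The top view shows the brown blank on the board, left of the groove, at about (221,219). The board spans (203,200) to (367,258), the groove is at about x=284 and the stop plate at (284,257). The hoop is on the right half at (330,220).

```bash
python3 - <<'E'
from h import *
np.set_printoptions(precision=4,suppress=True)
g=grab('top'); im=g['pixels']
cv2.imwrite('pics/c1.png',cv2.resize(im[188:270,195:375],None,fx=4.4,fy=4.4,interpolation=cv2.INTER_CUBIC))
hsv=cv2.cvtColor(im,cv2.COLOR_BGR2HSV); 
print(hsv[220,221],hsv[230,250],hsv[205,221],hsv[250,190])
# rough
print(w(g,[(203,200),(365,199),(367,257),(202,259)],.015), w(g,[(222,194),(221,245)],.037),w(g,[(285,200),(284,252)],.006))
E
```

```text
[ 15 162 157] [ 18 109 217] [ 14 147 146] [ 13 157  91]
[[ 0.6242  0.2635  0.015 ]
 [ 0.6217 -0.2197  0.015 ]
 [ 0.4492 -0.2172  0.015 ]
 [ 0.4481  0.262   0.015 ]] [[0.6364 0.2033 0.037 ]
 [0.486  0.2036 0.037 ]] [[0.6233 0.0185 0.006 ]
 [0.4673 0.0232 0.006 ]]
```

View pics/c1.png

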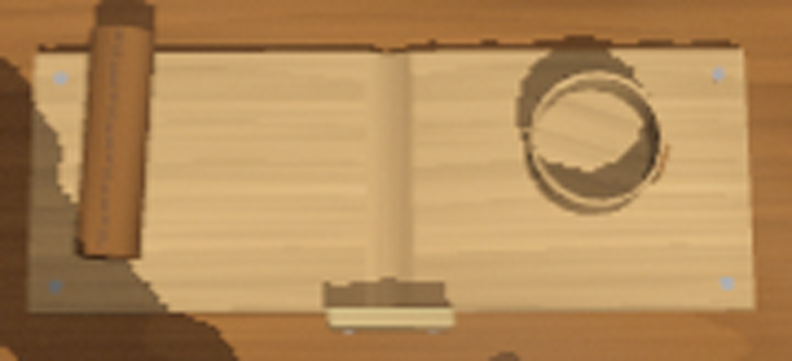

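```bash
python3 - <<'E'
from h import *
np.set_printoptions(precision=4,suppress=True)
g=grab('top')
f=lambda l:[(194.5+u/4.4,187.5+v/4.4) for u,v in l]
b=w(g,f([(38,50),(742,47),(755,308),(28,311)]),.015);print(b)
x=b[:2].mean(0)-b[2:].mean(0); yaw=np.arctan2(x[1],x[0]); y2=b[0]-b[1];print('yaw',yaw,np.arctan2(-y2[0],y2[1]),np.linalg.norm(x),np.linalg.norm(y2),b.mean(0))
print('groove',w(g,f([(394,55),(389,278)]),.006),'edges',w(g,f([(371,200),(411,200)]),.015))
print('stop top',w(g,f([(326,308),(452,308)]),.045))
print(w(g,f([(126,26),(109,257)]),[.059,.03]))
L=w(g,f([(97,25),(78,255)]),.037);Rr=w(g,f([(155,27),(140,258)]),.037);print(L,Rr,(L+Rr)/2)
# groove model reprojection
E
```

```text
[[ 0.6277  0.2632  0.015 ]
 [ 0.6242 -0.2142  0.015 ]
 [ 0.4478 -0.2145  0.015 ]
 [ 0.4505  0.2654  0.015 ]]
yaw -0.0053159146092228455 -0.007233689269946873 0.1767996858817466 0.4774332677313574 [0.5376 0.025  0.015 ]
groove [[0.6233 0.0213 0.006 ]
 [0.4712 0.0264 0.006 ]] edges [[0.5225 0.0378 0.015 ]
 [0.5222 0.0112 0.015 ]]
stop top [[ 0.4484  0.067   0.045 ]
 [ 0.4476 -0.0138  0.045 ]]
[[0.6326 0.1966 0.059 ]
 [0.4843 0.2097 0.03  ]]
[[0.6391 0.2195 0.037 ]
 [0.4849 0.2289 0.037 ]] [[0.6372 0.1806 0.037 ]
 [0.4826 0.1882 0.037 ]] [[0.6381 0.2    0.037 ]
 [0.4838 0.2086 0.037 ]]
```

```bash
cat >> h.py <<'E'
def to(p,yaw,hdr=''):
    """yaw: world angle of tool y, tool down -> scaled row numbers"""
    o=r.get_obs(); R0=R.from_rotvec(o['orientation'])
    c,s=np.cos(yaw),np.sin(yaw)
    R1=R.from_matrix(np.array([[-s,c,0],[c,s,0],[0,0,-1]]))
    print(hdr,np.round((R0.inv()*R1).as_rotvec()/np.pi,4),np.round(R0.inv().apply(np.array(p)-o['tcp_pos'])/.4,4))
E
python3 -c "
from h import *
to([.555,.275,.15],-.006)"
```

```text
[-3.000e-04  3.000e-04  4.234e-01] [-1.1775 -0.6809  0.2026]
```

Call:
apply_moves --plan '[[[0, 0, 0.423, -0.94, -0.545, 0.1, -1], [0, 0, 0.423, -0.94, -0.545, 0.1, -1], [0, 0, 0.423, -0.94, -0.545, 0.1, -1], [0, 0, 0.423, -0.94, -0.545, 0.1, -1], [0, 0, 0.423, -0.94, -0.545, 0.1, -1], [0, 0, 0.423, -0.94, -0.545, 0.1, -1], [0, 0, 0.423, -0.94, -0.545, 0.1, -1], [0, 0, 0.423, -0.94, -0.545, 0.1, -1], [0, 0, 0.423, -0.94, -0.545, 0.1, -1], [0, 0, 0.423, -0.94, -0.545, 0.1, -1], [0, 0, 0.423, -0.94, -0.545, 0.1, -1], [0, 0, 0.423, -0.94, -0.545, 0.1, -1]]]'

```text
clock: 1.2
tcp_pos: [0.4804, 0.3454, 0.1911]
orientation: [2.239, 2.199, -0.001]
contact_force: [0.7, -0.4, -0.5]
grip_width: 0.0855
```

```bash
python3 -c "
from h import *
print(r.get_obs()['tcp_pos'],r.get_obs()['clock'])
to([.555,.275,.09],-.006)
to([.555,.275,.014],-.006)"
```

```text
[0.48042652 0.34535469 0.19113336] 1.2
 [ 0.0006  0.0009 -0.0038] [-0.1718  0.189   0.2537]
 [ 0.0006  0.0009 -0.0038] [-0.1713  0.1887  0.4437]
```

Call:
apply_moves --plan '[[[0, 0, -0.004, -0.171, 0.189, 0.15, -1], [0, 0, -0.004, -0.171, 0.189, 0.25, -1], [0, 0, -0.004, -0.171, 0.189, 0.25, -1], [0, 0, -0.004, -0.171, 0.189, 0.3, -1], [0, 0, -0.004, -0.171, 0.189, 0.35, -1], [0, 0, -0.004, -0.171, 0.189, 0.4, -1], [0, 0, -0.004, -0.171, 0.189, 0.44, -1], [0, 0, -0.004, -0.171, 0.189, 0.44, -1], [0, 0, -0.004, -0.171, 0.189, 0.44, -1]]]'

```text
clock: 1.95
tcp_pos: [0.5505, 0.2829, 0.0146]
orientation: [-2.211, -2.231, 0.003]
contact_force: [0.0, -0.1, 0.8]
grip_width: 0.0854
```

```bash
python3 - <<'E'
from h import *
a=grab('top')['pixels'][180:270,190:370]; b=grab('scene')['pixels'][150:290,180:400]
s=np.zeros((600,800,3),np.uint8); a=cv2.resize(a,None,fx=3.2,fy=3.2);b=cv2.resize(b,(480,305))
s[:a.shape[0],:a.shape[1]]=a; s[290:595,:480]=b
cv2.imwrite('pics/c2.png',s[:,:600]); o=r.get_obs();print(o['contact_force'],o['tcp_pos'])
to([.555,.275,.016],-.006)
E
```

```text
[0.35376248 0.18213839 0.57948096] [0.55203291 0.28336211 0.0164004 ]
 [ 0.0004 -0.0003  0.0046] [-0.021   0.0072  0.001 ]
```

View pics/c2.png

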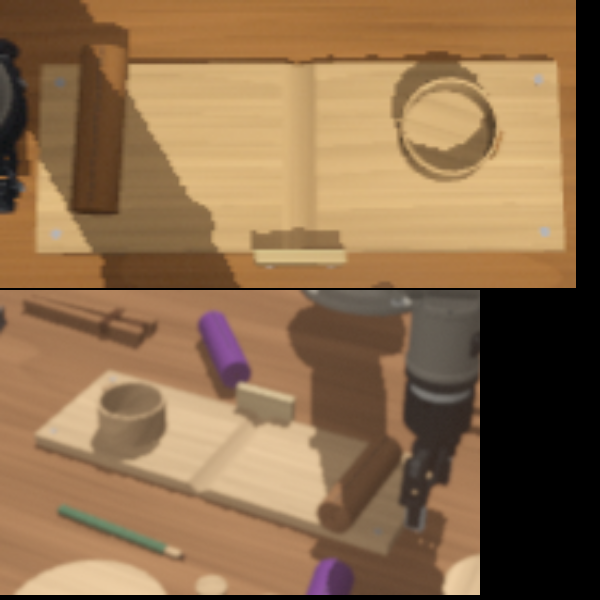

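Call:
apply_moves --plan '[[[0, 0, 0.004, -0.03, 0.007, 0, -1], [0, 0, 0.004, -0.06, 0.007, 0, -1], [0, 0, 0.004, -0.085, 0.007, 0, -1], [0, 0, 0.004, -0.1, 0.007, 0, -1], [0, 0, 0.004, -0.12, 0.007, 0, -1], [0, 0, 0.004, -0.14, 0.007, 0, -1], [0, 0, 0.004, -0.14, 0.007, 0, -1], [0, 0, 0.004, -0.13, 0.007, 0, -1], [0, 0, 0.004, -0.13, 0.007, 0, -1], [0, 0, 0.004, -0.13, 0.007, 0, -1]]]'

```text
clock: 2.88
tcp_pos: [0.5545, 0.2319, 0.0152]
orientation: [-2.225, -2.217, -0.001]
contact_force: [0.6, 0.5, 1.2]
grip_width: 0.0853
```

```bash
cat >> h.py <<'E'
def blank(name=None):
    g=grab('top'); im=g['pixels']
    sub=im[180:275,190:375]
    if name: cv2.imwrite('pics/'+name,cv2.resize(sub,None,fx=4.2,fy=4.2,interpolation=cv2.INTER_CUBIC))
    o=r.get_obs(); print(o['clock'],o['tcp_pos'],o['contact_force'])
    return g
E
python3 -c "
from h import *
blank('c3.png')"
```

```text
2.9333 [0.5545425  0.23160752 0.01521026] [ 0.11615598  0.17497803 -0.35941336]
```

View pics/c3.png

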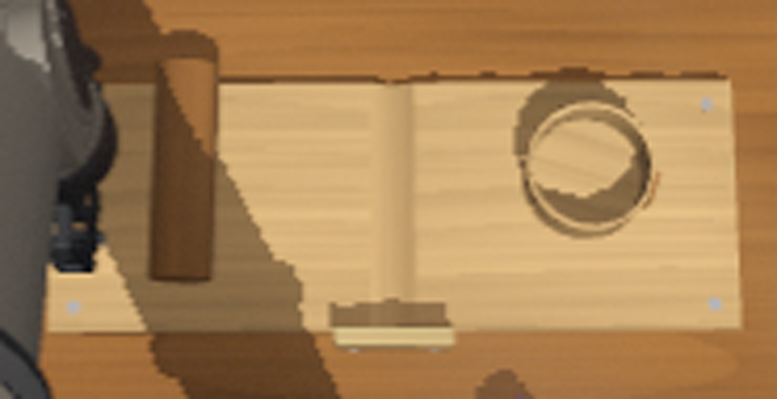

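```bash
python3 - <<'E'
from h import *
g=grab('top')
print(w(g,[(189.6+188/4.2,179.6+60/4.2),(189.6+181/4.2,179.6+279/4.2)],[.05,.035]))
E
```

```text
[[0.63302196 0.16528851 0.05      ]
 [0.48301746 0.17017979 0.035     ]]
```

Call:
apply_moves --plan '[[[0, 0, 0, -0.03, 0, 0, -1], [0, 0, 0, -0.055, 0, 0, -1], [0, 0, 0, -0.07, 0, 0, -1], [0, 0, 0, -0.085, 0, 0, -1], [0, 0, 0, -0.1, 0, 0, -1], [0, 0, 0, -0.115, 0, 0, -1], [0, 0, 0, -0.11, 0, 0, -1], [0, 0, 0, -0.11, 0, 0, -1], [0, 0, 0, -0.11, 0, 0, -1], [0, 0, 0, -0.11, 0, 0, -1]]]'

```text
clock: 3.82
tcp_pos: [0.5544, 0.1873, 0.0153]
orientation: [-2.226, -2.217, -0.0]
contact_force: [-0.4, -0.6, -0.5]
grip_width: 0.0853
```

```bash
cat >> h.py <<'E'
def edges(g,xs=(.50,.53,.56,.60)):
    # right silhouette: print value profile (V channel, saturation) along world y at given x, z=.037
    im=cv2.cvtColor(g['pixels'],cv2.COLOR_BGR2HSV).astype(np.float32)
    ys=np.arange(-.02,.24,.003)
    for x in xs:
        p=px(g,np.c_[np.full(len(ys),x),ys,np.full(len(ys),.037)]).astype(np.float32)
        s=cv2.remap(im,p[:,:1],p[:,1:],cv2.INTER_LINEAR)[:,0,:]
        m=s[:,1]>135
        print(x,'sat>135 y:',np.round(ys[m],3))
E
python3 -c "
from h import *
edges(blank('c4.png'))"
```

```text
3.8667 [0.55443409 0.18718292 0.01525236] [ 0.30331968 -0.51755044  0.6113438 ]
0.5 sat>135 y: [0.115 0.118 0.121 0.124 0.127 0.13  0.133 0.136 0.139 0.142 0.145 0.148
 0.151 0.154 0.157]
0.53 sat>135 y: [0.115 0.118 0.121 0.124 0.127 0.13  0.133 0.136 0.139 0.142 0.145 0.148
 0.151 0.154]
0.56 sat>135 y: [0.115 0.118 0.121 0.124 0.127 0.13  0.133 0.136 0.139 0.142 0.145 0.148
 0.151 0.154]
0.6 sat>135 y: [0.115 0.118 0.121 0.124 0.127 0.13  0.133 0.136 0.139 0.142 0.145 0.148
 0.151 0.154]
```

Call:
apply_moves --plan '[[[0, 0, 0, -0.02, 0, 0, -1], [0, 0, 0, -0.035, 0, 0, -1], [0, 0, 0, -0.05, 0, 0, -1], [0, 0, 0, -0.065, 0, 0, -1], [0, 0, 0, -0.08, 0, 0, -1], [0, 0, 0, -0.095, 0, 0, -1], [0, 0, 0, -0.09, 0, 0, -1], [0, 0, 0, -0.09, 0, 0, -1], [0, 0, 0, -0.09, 0, 0, -1], [0, 0, 0, -0.09, 0, 0, -1]]]'

```text
clock: 4.7
tcp_pos: [0.5543, 0.1512, 0.0153]
orientation: [-2.226, -2.217, -0.0]
contact_force: [-0.7, -0.8, -0.6]
grip_width: 0.0855
```

```bash
python3 -c "
from h import *
edges(blank('c5.png'))"
```

```text
4.75 [0.55427776 0.15118764 0.01527739] [-0.62447038 -0.26191896  0.52056932]
0.5 sat>135 y: [0.079 0.082 0.085 0.088 0.091 0.094 0.097 0.1   0.103 0.106 0.109 0.112
 0.115 0.118]
0.53 sat>135 y: [0.079 0.082 0.085 0.088 0.091 0.094 0.097 0.1   0.103 0.106 0.109 0.112
 0.115 0.118]
0.56 sat>135 y: [0.079 0.082 0.085 0.088 0.091 0.094 0.097 0.1   0.103 0.106 0.109 0.112
 0.115 0.118]
0.6 sat>135 y: [0.079 0.082 0.085 0.088 0.091 0.094 0.097 0.1   0.103 0.106 0.109 0.112
 0.115 0.118]
```

Call:
apply_moves --plan '[[[0, 0, 0, -0.02, 0, 0, -1], [0, 0, 0, -0.035, 0, 0, -1], [0, 0, 0, -0.05, 0, 0, -1], [0, 0, 0, -0.065, 0, 0, -1], [0, 0, 0, -0.08, 0, 0, -1], [0, 0, 0, -0.095, 0, 0, -1], [0, 0, 0, -0.09, 0, 0, -1], [0, 0, 0, -0.09, 0, 0, -1], [0, 0, 0, -0.09, 0, 0, -1], [0, 0, 0, -0.09, 0, 0, -1]]]'

```text
clock: 5.58
tcp_pos: [0.5541, 0.1151, 0.0153]
orientation: [-2.226, -2.217, -0.0]
contact_force: [0.0, -0.3, -0.8]
grip_width: 0.0856
```

```bash
python3 -c "
from h import *
edges(blank('c6.png'))"
```

```text
5.6333 [0.55409961 0.11511789 0.01524088] [ 0.79545869 -0.39373749  0.03335704]
0.5 sat>135 y: [0.043 0.046 0.049 0.052 0.055 0.058 0.061 0.064 0.067 0.07  0.073 0.076
 0.079]
0.53 sat>135 y: [0.043 0.046 0.049 0.052 0.055 0.058 0.061 0.064 0.067 0.07  0.073 0.076
 0.079 0.082]
0.56 sat>135 y: [0.043 0.046 0.049 0.052 0.055 0.058 0.061 0.064 0.067 0.07  0.073 0.076
 0.079 0.082]
0.6 sat>135 y: [0.043 0.046 0.049 0.052 0.055 0.058 0.061 0.064 0.067 0.07  0.073 0.076
 0.079]
```

View pics/c6.png

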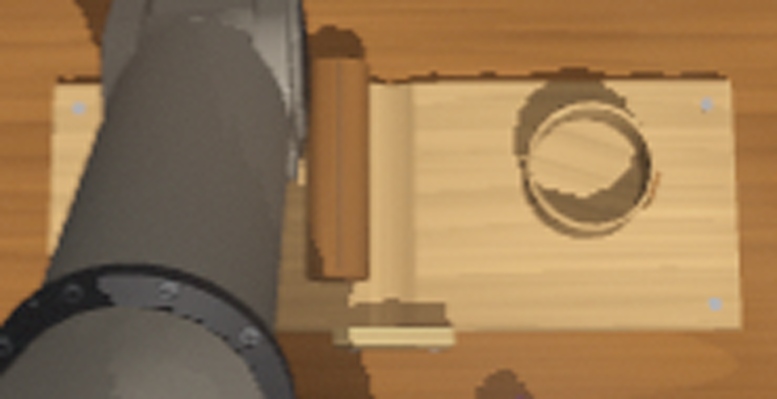

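Call:
apply_moves --plan '[[[0, 0, 0, -0.015, 0, 0, -1], [0, 0, 0, -0.027, 0, 0, -1], [0, 0, 0, -0.039, 0, 0, -1], [0, 0, 0, -0.051, 0, 0, -1], [0, 0, 0, -0.063, 0, 0, -1], [0, 0, 0, -0.07, 0, 0, -1], [0, 0, 0, -0.06, 0, 0, -1], [0, 0, 0, -0.03, 0, 0, -1], [0, 0, 0, -0.01, 0, 0, -1], [0, 0, 0, 0, 0, 0, -1]]]'

```text
clock: 6.47
tcp_pos: [0.5541, 0.1178, 0.0152]
orientation: [-2.223, -2.219, -0.002]
contact_force: [0.4, 0.7, -1.2]
grip_width: 0.0854
```

```bash
python3 -c "
from h import *
edges(blank('c7.png'))
o=r.get_obs()['tcp_pos']
to([o[0],o[1]+.005,.11],-.006)"
```

```text
6.5167 [0.55403413 0.11815954 0.0151768 ] [0.61808242 1.49327035 1.01015815]
0.5 sat>135 y: [0.025 0.028 0.031 0.034 0.037 0.04  0.043 0.046 0.049 0.052 0.055 0.058
 0.061 0.064]
0.53 sat>135 y: [0.025 0.028 0.031 0.034 0.037 0.04  0.043 0.046 0.049 0.052 0.055 0.058
 0.061 0.064]
0.56 sat>135 y: [0.025 0.028 0.031 0.034 0.037 0.04  0.043 0.046 0.049 0.052 0.055 0.058
 0.061 0.064]
0.6 sat>135 y: [0.025 0.028 0.031 0.034 0.037 0.04  0.043 0.046 0.049 0.052 0.055 0.058
 0.061 0.064]
 [-0.     -0.0005  0.0016] [ 0.0129 -0.     -0.237 ]
```

View pics/c7.png

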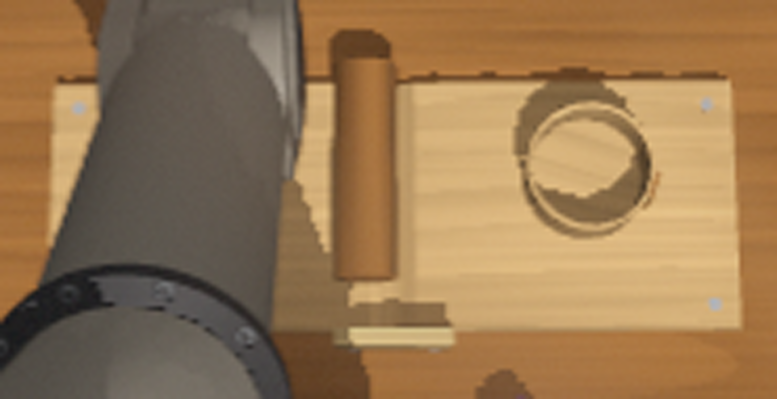

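Call:
apply_moves --plan '[[[0, 0, 0, -0.03, 0, 0, -1], [0, 0, 0, -0.055, 0, 0, -1], [0, 0, 0, -0.075, 0, 0, -1], [0, 0, 0, -0.088, 0, 0, -1], [0, 0, 0, -0.1, 0, 0, -1], [0, 0, 0, -0.11, 0, 0, -1], [0, 0, 0, -0.118, 0, 0, -1], [0, 0, 0, -0.11, 0, 0, -1], [0, 0, 0, -0.08, 0, 0, -1], [0, 0, 0, -0.05, 0, 0, -1], [0, 0, 0, -0.05, 0, 0, -1]]]'

```text
clock: 7.43
tcp_pos: [0.554, 0.0997, 0.0151]
orientation: [-2.22, -2.221, -0.003]
contact_force: [-0.6, 0.3, -0.5]
grip_width: 0.0854
```

```bash
python3 -c "
from h import *
edges(blank('c8.png'))
o=r.get_obs()['tcp_pos']
to([.69,.08,.12],-.006)"
```

```text
7.4833 [0.55393052 0.09808156 0.01516017] [-0.53802568  0.22393589 -0.46800487]
0.5 sat>135 y: [0.007 0.01  0.013 0.016 0.019 0.022 0.025 0.028 0.031 0.034 0.037 0.04
 0.043]
0.53 sat>135 y: [0.007 0.01  0.013 0.016 0.019 0.022 0.025 0.028 0.031 0.034 0.037 0.04
 0.043]
0.56 sat>135 y: [0.004 0.007 0.01  0.013 0.016 0.019 0.022 0.025 0.028 0.031 0.034 0.037
 0.04  0.043]
0.6 sat>135 y: [0.004 0.007 0.01  0.013 0.016 0.019 0.022 0.025 0.028 0.031 0.034 0.037
 0.04  0.043]
 [-0.     -0.0005  0.0019] [-0.0448  0.3402 -0.2622]
```

Call:
apply_moves --plan '[[[0, 0, 0, 0.01, 0, -0.1, -1], [0, 0, 0, 0.01, 0, -0.2, 1], [0, 0, 0, 0.01, 0, -0.27, 1], [0, 0, 0, -0.05, 0.1, -0.27, 1], [0, 0, 0, -0.1, 0.2, -0.27, 1], [0, 0, 0.002, -0.15, 0.28, -0.27, 1], [0, 0, 0.002, -0.183, 0.34, -0.27, 1], [0, 0, 0.002, -0.183, 0.34, -0.27, 1], [0, 0, 0.002, -0.183, 0.34, -0.27, 1], [0, 0, 0.002, -0.183, 0.34, -0.27, 1]]]'

```text
clock: 8.32
tcp_pos: [0.6888, 0.0214, 0.1226]
orientation: [-2.232, -2.209, 0.001]
contact_force: [1.0, -0.4, 0.3]
grip_width: 0.0
```

```bash
python3 - <<'E'
from h import *
g=grab('top'); s=grab('scene')
a=cv2.resize(g['pixels'][150:275,190:375],None,fx=2.3,fy=2.3);b=cv2.resize(s['pixels'][150:290,180:400],None,fx=2.1,fy=2.1)
c=np.zeros((590,470,3),np.uint8);c[:a.shape[0],:a.shape[1]]=a;c[290:290+b.shape[0],:b.shape[1]]=b;cv2.imwrite('pics/c9.png',c)
o=r.get_obs();print(o['tcp_pos'],o['grip_width'],o['clock'])
to([.69,.0245,.024],-.006)
E
```

```text
[0.68851947 0.02225108 0.12296838] 0.0001688694937433552 8.4167
 [-0.0004 -0.0003 -0.0011] [0.0055 0.004  0.2474]
```

View pics/c9.png

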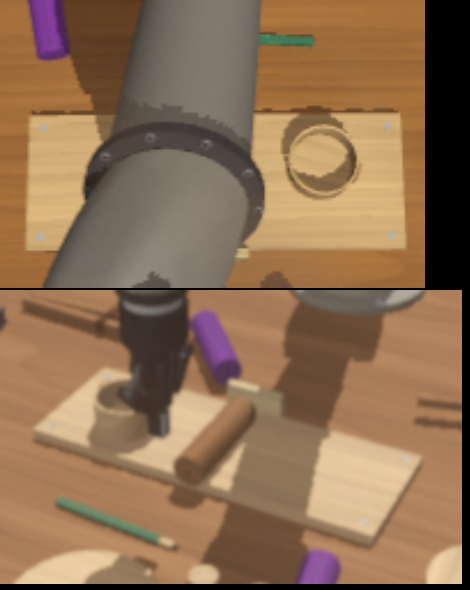

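Call:
apply_moves --plan '[[[0, 0, -0.001, 0.005, 0.004, 0.06, 1], [0, 0, -0.001, 0.005, 0.004, 0.12, 1], [0, 0, -0.001, 0.005, 0.004, 0.18, 1], [0, 0, -0.001, 0.005, 0.004, 0.22, 1], [0, 0, -0.001, 0.005, 0.004, 0.245, 1], [0, 0, -0.001, 0.005, 0.004, 0.245, 1], [0, 0, -0.001, 0.005, -0.03, 0.245, 1], [0, 0, -0.001, 0.005, -0.05, 0.245, 1], [0, 0, -0.001, 0.005, -0.065, 0.245, 1], [0, 0, -0.001, 0.005, -0.08, 0.245, 1], [0, 0, -0.001, 0.005, -0.09, 0.245, 1], [0, 0, -0.001, 0.005, -0.1, 0.245, 1]]]'

```text
clock: 9.42
tcp_pos: [0.6497, 0.0232, 0.0259]
orientation: [2.23, 2.212, 0.001]
contact_force: [0.4, 0.2, 0.9]
grip_width: 0.0
```

```bash
python3 - <<'E'
from h import *
s=grab('scene'); b=cv2.resize(s['pixels'][150:290,230:400],None,fx=4,fy=4,interpolation=cv2.INTER_CUBIC)
cv2.imwrite('pics/c10.png',b)
o=r.get_obs();print(o['tcp_pos'],o['contact_force'],o['clock'])
E
```

```text
[0.64883785 0.02322651 0.0256341 ] [-2.07116361  0.25681691 -0.55557725] 9.4667
```

View pics/c10.png

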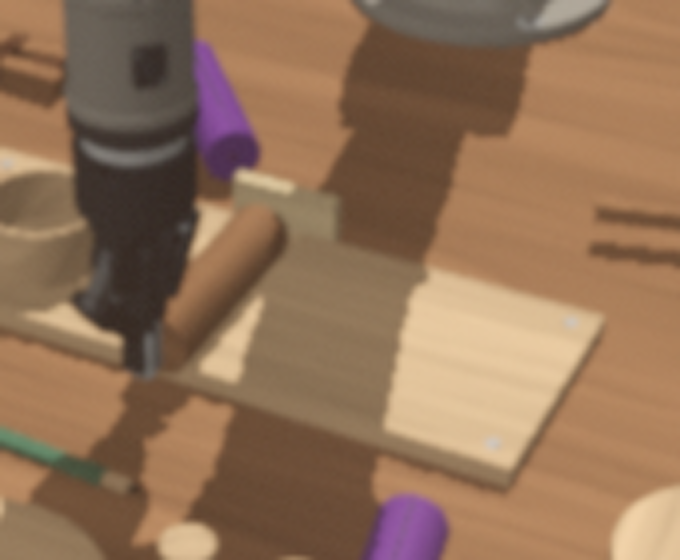

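Call:
apply_moves --plan '[[[0, 0, 0, 0, -0.006, 0, 1], [0, 0, 0, 0, -0.012, 0, 1], [0, 0, 0, 0, -0.018, 0, 1], [0, 0, 0, 0, -0.024, 0, 1], [0, 0, 0, 0, -0.03, 0, 1], [0, 0, 0, 0, -0.036, 0, 1], [0, 0, 0, 0, -0.042, 0, 1], [0, 0, 0, 0, -0.048, 0, 1], [0, 0, 0, 0, -0.054, 0, 1], [0, 0, 0, 0, -0.06, 0, 1], [0, 0, 0, 0, -0.06, 0, 1]]]'

```text
clock: 10.38
tcp_pos: [0.6251, 0.0233, 0.0253]
orientation: [-2.23, -2.212, 0.001]
contact_force: [0.4, 0.8, 0.2]
grip_width: -0.0002
```

Call:
apply_moves --plan '[[[0, 0, 0, 0, -0.004, 0, 1], [0, 0, 0, 0, -0.008, 0, 1], [0, 0, 0, 0, -0.012, 0, 1], [0, 0, 0, 0, -0.016, 0, 1], [0, 0, 0, 0, -0.016, 0, 1], [0, 0, 0, 0, -0.016, 0, 1]]]'

```text
clock: 10.88
tcp_pos: [0.619, 0.0234, 0.0252]
orientation: [-2.23, -2.212, 0.0]
contact_force: [-0.7, -0.0, -0.8]
grip_width: 0.0001
```

```bash
python3 - <<'E'
from h import *
s=grab('scene'); b=cv2.resize(s['pixels'][165:275,250:370],None,fx=5,fy=5,interpolation=cv2.INTER_CUBIC)
cv2.imwrite('pics/c11.png',b)
o=r.get_obs();print(o['tcp_pos'],o['contact_force'],o['clock'])
E
```

```text
[0.61906721 0.02339252 0.02522981] [0.57697938 0.35481174 0.35266842] 10.9333
```

View pics/c11.png

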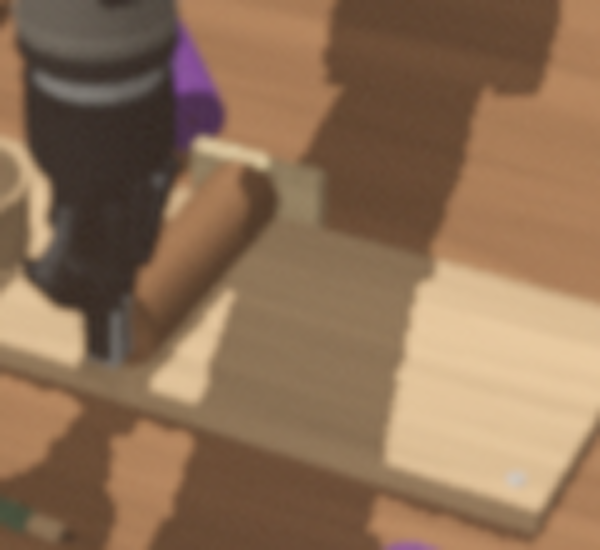

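It is pushing the far end, and the near end is getting close to the plate. I'll continue in small steps until the force rises.

Call:
apply_moves --plan '[[[0, 0, 0, 0, -0.004, 0, 1], [0, 0, 0, 0, -0.008, 0, 1], [0, 0, 0, 0, -0.012, 0, 1], [0, 0, 0, 0, -0.012, 0, 1]]]'

```text
clock: 11.27
tcp_pos: [0.6141, 0.0234, 0.0253]
orientation: [-2.23, -2.212, 0.0]
contact_force: [0.1, -0.5, 0.3]
grip_width: 0.0001
```

Call:
apply_moves --plan '[[[0, 0, 0, 0, -0.004, 0, 1], [0, 0, 0, 0, -0.008, 0, 1], [0, 0, 0, 0, -0.008, 0, 1]]]'

```text
clock: 11.52
tcp_pos: [0.611, 0.0235, 0.0253]
orientation: [-2.23, -2.212, 0.0]
contact_force: [-0.3, -0.2, -0.3]
grip_width: -0.0001
```

Call:
apply_moves --plan '[[[0, 0, 0, 0, -0.003, 0, 1], [0, 0, 0, 0, -0.006, 0, 1], [0, 0, 0, 0, -0.006, 0, 1]]]'

```text
clock: 11.77
tcp_pos: [0.6098, 0.0235, 0.0257]
orientation: [2.229, 2.211, 0.002]
contact_force: [3.1, -0.4, -0.3]
grip_width: -0.0
```

Call:
apply_moves --plan '[[[0, 0, 0, 0, -0.003, 0, 1], [0, 0, 0, 0, -0.006, 0, 1], [0, 0, 0, 0, -0.006, 0, 1]]]'

```text
clock: 12.02
tcp_pos: [0.6098, 0.0235, 0.0265]
orientation: [2.227, 2.209, 0.008]
contact_force: [7.0, 0.2, 1.1]
grip_width: -0.0002
```

Call:
apply_moves --plan '[[[0, 0, 0, 0, 0.01, 0, 1], [0, 0, 0, 0, 0.03, 0, 1], [0, 0, 0, 0, 0.08, 0, 1], [0, 0, 0, 0, 0.12, 0, 1], [0, 0, 0, 0, 0.15, -0.1, 1], [0, 0, 0, 0, 0.15, -0.2, 1], [0, 0, 0, 0, 0.15, -0.3, 1], [0, 0, 0, 0.1, 0.15, -0.35, 1], [0, 0, 0, 0.2, 0.15, -0.35, 1], [0, 0, 0, 0.3, 0.15, -0.35, 1], [0, 0, 0, 0.4, 0.15, -0.35, 1], [0, 0, 0, 0.5, 0.1, -0.35, 1]]]'

```text
clock: 13.02
tcp_pos: [0.6508, 0.2227, 0.1651]
orientation: [2.23, 2.212, 0.001]
contact_force: [0.6, 1.2, -0.4]
grip_width: 0.0002
```

Call:
apply_moves --plan '[[[0, 0, 0, 0.1, 0, 0, 1], [0, 0, 0, 0.2, -0.05, 0, 1], [0, 0, 0, 0.3, -0.1, 0, 1], [0, 0, 0, 0.4, -0.1, 0, 1], [0, 0, 0, 0.4, -0.1, 0, 1], [0, 0, 0, 0.4, -0.1, 0, 1]]]'

```text
clock: 13.52
tcp_pos: [0.6081, 0.3858, 0.1641]
orientation: [-2.221, -2.219, 0.002]
contact_force: [-0.5, -0.3, -0.6]
grip_width: 0.0001
```

```bash
python3 - <<'E'
from h import *
g=grab('top'); s=grab('scene')
a=cv2.resize(g['pixels'][185:270,240:325],None,fx=6,fy=6,interpolation=cv2.INTER_CUBIC)[:,:395];a=cv2.resize(g['pixels'][185:270,255:320],(390,510),interpolation=cv2.INTER_CUBIC)
b=cv2.resize(s['pixels'][165:275,250:345],(405,510),interpolation=cv2.INTER_CUBIC)
cv2.imwrite('pics/c12.png',np.hstack([a,b])); edges(g,(.455,.47,.53,.59,.6,.605))
o=r.get_obs();print(o['tcp_pos'],o['clock'])
E
```

```text
0.455 sat>135 y: [0.004 0.007 0.01  0.013 0.016 0.019 0.022 0.025 0.028 0.031 0.034 0.037
 0.04  0.043 0.046]
0.47 sat>135 y: [0.007 0.01  0.013 0.016 0.019 0.022 0.025 0.028 0.031 0.034 0.037 0.04
 0.043 0.046]
0.53 sat>135 y: [0.007 0.01  0.013 0.016 0.019 0.022 0.025 0.028 0.031 0.034 0.037 0.04
 0.043 0.046]
0.59 sat>135 y: [0.004 0.007 0.01  0.013 0.016 0.019 0.022 0.025 0.028 0.031 0.034 0.037
 0.04  0.043]
0.6 sat>135 y: [0.01  0.013 0.016 0.019 0.022 0.025 0.028 0.031 0.034 0.037 0.04  0.043]
0.605 sat>135 y: []
[0.61067    0.37980815 0.1645977 ] 13.6167
```

View pics/c12.png

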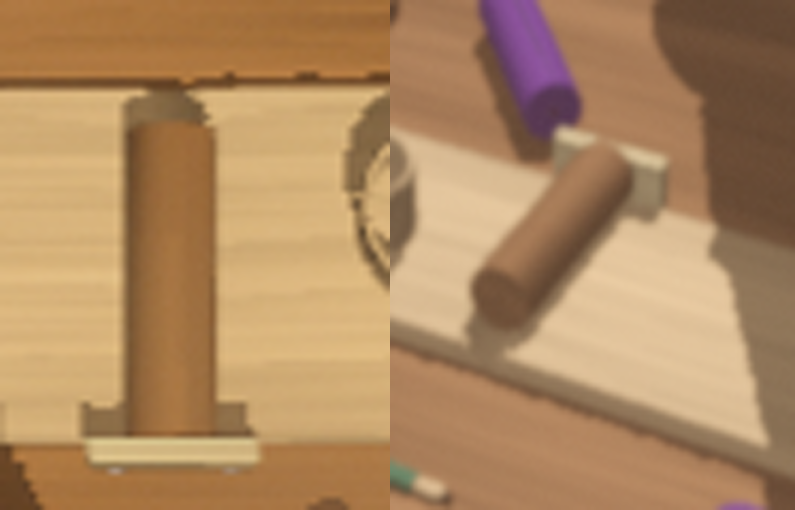

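The blank lies seated in the groove with its near end against the plate and no visible gap, and the arm is clear of it.

```bash
python3 -c "
from bench import r
print(r.hand_in())"
```

```text
the job is handed in; nothing more can be done
None
```

The blank is seated in the V groove with its near end against the stop plate, and I have handed the job in.

- **Rolling:** I rolled the blank about 180 mm to the right with six short nudges from the two open fingertips, letting it roll on freely after each one. Its surface mark turned as it went. The fifth nudge left it about 3 mm short of the groove edge, so I added a small sixth one and it dropped in.
- **Sliding:** I pushed on the far end with the fingers shut until the tool stalled and the contact force rose to 7 N, then backed the arm away.
- **Last checks:**
  - The blank's axis is at y ≈ 0.025, on the groove's middle line.
  - Its far end is at x ≈ 0.60, which matches a 150 mm blank against the stop face at x ≈ 0.45.
  - No gap shows at the plate in either camera view.
  - I noticed none of the bystanders moved in the views I took, though the last pictures were close crops of the blank.
- **Time:** the clock read about 13.6 s at the end, and no check failed.
- **Roll-on distance:** by my rough estimate the blank rolled on 15–20 mm after the first nudges, more than the stated 5–10 mm. I assumed the finger thickness, so that figure is uncertain.

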